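# Load a metal disc into the spring-flap marking nest

### The arm

A 6-joint arm with a two-finger parallel gripper is mounted at the origin on the work surface; the furniture and walls round the work are solid. World frame = base frame: x ahead of the robot, y to its left, z up, the work surface at z = 0. Lengths are in m, angles in rad, forces in N, time in s.
With the tool pointing down it reaches from about 0.375 to 0.975 m from the base axis. Payload 3.8 kg.
Tool frame: the origin (TCP) lies midway between the tips of the shut fingers; the grasp point (between the pads) lies 19 mm behind it; z points along the fingers, y is the line along which they close (so a half turn about z gives the same grasp; the last joint's range is limited). The gripper opens to 85 mm and grips with 20 to 120 N. Pads are 22 mm wide; open, the fingers measure 114 mm over their backs; the gripper's body (76 mm by 85 mm) begins 54 mm behind the grasp point. The pads swing forward as they close: fully open they stand 13 mm farther back than shut.
Start: joints at [-1.149, 0.264, 1.604, -0, 1.274, -0.037], TCP at [0.299, -0.605, 0.231] pointing down, gripper open.
Joint ranges: [-2.63, 2.63], [-0.94, 2.18], [0.31, 2.57], [-1.31, 4.45], [0, 2.66], [-2.55, 2.55]. Speed limits (rad/s): [2.57, 2.57, 3.14, 3.14, 3.14, 3.14].

### API

Orientations are given as [roll, pitch, yaw] about the fixed x, y, z axes, in that order (R = Rz(yaw) Ry(pitch) Rx(roll)).
In Python, from cell import arm gives the robot as it stands.
- The arm moves only by the tool servo_tool, never from a script. Its argument "series" is a list of rows, each a list of 3 entries, a list of its own where there are three numbers: the shift along the tool's x, y, z in mm, then the turn about the tool's z in degrees, then the opening, from 0 (shut) to 1 (fully open). In form: [[[tx, ty, tz], spin, fingers], ...]. A call has exactly 8 rows; each row shifts and turns the commanded pose from where the row before left it, along the tool's axes as they then stand; what a row does not reach is not made up. A row lasts 1/8 s, in which the tool goes at most 62.5 mm and 10.7 degrees, less where a joint would pass 70% of its speed; a pose out of reach is approached as far as the arm can. A call with a gripper value outside its range is refused whole. The fingers move at their own pace and stop on an object; "newtons" is the grip in N (left out, the last holds). Time passes only in rows, so rows that do not move let the fingers close, or fill a call up. It gives the time, the measured TCP pose, the force, the opening and the grip force at its end, in the units of the state.
- arm.state(): the state, without advancing time (a new reading comes with each control period).
- arm.capture(name): name is "scene" or "top"; returns a dict with "image" (400x640x3 uint8, blue, green, red), "K" (3x3 intrinsics, pixels), "eye" and "rotation" of the camera in the world. Camera axes: x right, y up, looking along -z (the intrinsics and any distortion apply to the point x, -y, -z); pixel columns grow to the right and rows downward; lengths in m; the calibration is good to about 2 mm. A picture is of the moment at which its call begins. There is no depth.
- arm.sign_off(): hands the job in; it is judged then, once.
Trained networks look in a picture, given as the dict that the camera call returned (one of the last four; its "shot" number tells which), for a name from the list of things; names that differ only in an ending like _2 or _b are one class to them, and where a whole thing is asked for, a point or a joint stands for the part that bears it (a point fixed in the world has none). Each returns a list of dicts, best first, with "score" (0 to 1); they miss things now and then, are a little off and sometimes report something else, mostly with a low value. They report only what shows in the picture. A call takes as long as a camera call. They do not tell look-alikes from the thing itself.
- arm.trace(thing, picture): "mask" (400x640 bool, what is visible of it) and "box" ([left, top, width, height] in pixels, round what is visible of it).
- arm.pinpoint(thing, picture): "pixel" ([column, row] in pixels: a listed point, or the origin of a listed thing).
The state is a dict: "t": time; "joint_positions": joint angles; "qd": joint speeds; "tau": joint torques, N m; "ee_pos": TCP position; "tool_rot": TCP orientation; "force": force on the tool from outside, world axes, zero at the start; "wrist_torque": the same for the moment, N m; "opening": finger opening in m; "gripper_force": force on a finger pad.
Only numpy, scipy, OpenCV 4.12 (cv2) and the standard library are available. Lean on these libraries where they do the work, as an engineer would, in place of code of your own. Each camera call takes 0.05 s, during which the arm holds its last target. There are 200 camera calls.

### The job

Load the small metal disc into the marking nest. With one fingertip press the red lever down and keep it down so that the spring flap stands open, and with the other fingertip push the disc along its channel under the flap until it is fully home against the stop pins; then let the flap close on the disc and draw the hand clear. Only push the disc, never pick it up, and leave the jar, the tape roll and the larger disc where they are.

Things in the scene. Friction and masses are not known exactly. Their poses are not given: they have to be found in the camera images.
- nest: marking nest, a fixture that cannot move: grey base plate 186 x 84 x 6 mm; its front 117 mm carries a black deck, top 10 mm above the table. Origin: centre of the underside; x runs along the channel, the way the disc is pushed (front end x = -93 mm, far end +93 mm), y left, z up. Hinge cheeks: x = 9 to 29 mm, |y| = 21 to 28 mm, up to 35 mm above the table
- channel_mouth (a point): front end of the channel, on its middle line, on the deck (x = -83 mm in the nest's frame). The channel is 41 mm wide between two aluminium rails, each 8 mm wide, tops 17 mm above the table, from x = -83 to +25 mm, flared outward in front of that
- home (a point): where the centre of the disc's underside lies when it is fully home: on the deck, middle of the channel, x = +2 mm in the nest's frame. It then touches two upright 6 mm stop pins at x = +21, y = +-11 mm, tops 16 mm above the table
- hinge_axis (a point): middle of the flap's hinge pin, which lies across the channel (along the nest's y) at x = +19 mm, 25 mm above the table; the barrel and its springs reach 7 mm round it
- flap_angle (a joint): turn of flap and lever about the hinge pin: 0 = shut by its spring, 0.65 rad = hard stop, wide open (flap's edge 16 mm above the deck). About 0.3 clears the disc; about 0.19 when the flap rests on the disc. Pressing the lever down makes it grow; released, it springs shut by itself
- lever_pad (a point): centre of the top of the ribbed red lever pad (moves with it), 53 mm long, 26 mm wide. Shut: slopes up away from the flap, from x = 43 mm, 25 mm above the table, to x = 85 mm, 57 mm above it. Fully down it lies level, top 11 mm above the table, x = 38 to 91 mm; a finger can slide along it while pressing. Takes about 2 N at its centre, up to 8 N near the hinge, then a hard stop
- flap_edge (a point): middle of the underside of the rubber strip (5 mm thick, 36 mm wide) on the flap's free edge (moves with it). Shut: 1 mm above the deck at x = -1 mm; its front, at x = -3.5 mm, blocks the channel. Pushing the disc against the shut flap cannot open it: the disc stops there with its centre 25 mm short of home
- flap: steel spring flap, 36 mm wide, in front of the hinge, in one piece with the red-padded lever behind the hinge; origin in the middle of the hinge pin, axes those of the nest when shut
- disc: small light grey metal disc to load, 38 mm across, 5 mm thick, about 45 g; origin at the centre of its underside, z up. It lies flat on the black deck between the rails, its centre 38 to 58 mm short of home. Slid up to the shut flap first (its rear edge then at x = -42 mm), disc and lever come within the span of one open hand
- jar_blue: white sample jar with a blue lid, 48 mm across, 50 mm tall, standing near the wall; origin at the centre of its underside; leave it alone
- tape_roll: roll of cream tape lying flat behind the black sealer, 105 mm across, 48 mm tall; origin at the centre of its underside; leave it alone
- big_disc: larger light grey metal disc, 50 mm across, 6 mm thick, lying on the table behind the black sealer; origin at the centre of its underside; leave it alone
Things that resemble listed ones, but are neither listed nor needed, are in the scene too. Leave any green look-alike of the disc alone.

How it is judged:
By the outcome, as a careful person would: the job done as asked, in the order asked, and still so for the second after the job is handed in, with the robot touching nothing.
It also fails if it takes over 48 s, if anything falls off the work surface, if the arm or the gripper's body presses on something with over 40 N, if the wrist force passes 120 N, or if a joint passes its speed limit or range.

## Working session

There is one attempt and no reset: what is moved stays moved. The work goes in short steps, Python scripts to look and compute and a tool call to move; the robot and the scene stay as the last step left them, time stands still between calls to the robot, and variables do not carry over. Pictures are saved under pics/ and viewed, at most 12 in all, crops included, and the job is handed in when it is done.

Besides the shell and the picture viewer there is one more tool, called after ">>>" by a JSON object that holds its "name" and its "arguments", one argument or row to a line. servo_tool: Moves the arm, as the interface text tells. Its arguments: {"type":"object","properties":{"series":{"type":"array","items":{"type":"array"}},"newtons":{"type":"number"}},"required":["series"]}

```bash
mkdir -p pics; ls
cat > h.py <<'E'
import numpy as np, cv2
from cell import arm
def ray(pic,px):
    K=np.array(pic["K"]);p=np.linalg.inv(K)@[px[0],px[1],1]
    d=np.array(pic["rotation"])@[p[0],-p[1],-p[2]]
    return np.array(pic["eye"]),d/np.linalg.norm(d)
def tri(a,pa,b,pb):
    e1,d1=ray(a,pa);e2,d2=ray(b,pb)
    s=np.linalg.lstsq(np.c_[d1,-d2],e2-e1,rcond=None)[0]
    x,y=e1+s[0]*d1,e2+s[1]*d2
    return (x+y)/2,np.linalg.norm(x-y)
def atz(pic,px,z):
    e,d=ray(pic,px);return e+d*(z-e[2])/d[2]
def proj(pic,P):
    c=np.array(pic["rotation"]).T@(np.array(P)-pic["eye"]);q=np.array(pic["K"])@[c[0],-c[1],-c[2]]
    return q[:2]/q[2]
E
python3 - <<'E'
from h import *
np.set_printoptions(precision=4,suppress=True)
s=arm.capture("scene");t=arm.capture("top")
cv2.imwrite("pics/s0.png",s["image"]);cv2.imwrite("pics/t0.png",t["image"])
print({k:v for k,v in s.items() if k!="image"});print({k:v for k,v in t.items() if k!="image"})
for n in ["nest","channel_mouth","home","hinge_axis","lever_pad","flap_edge","disc","jar_blue","tape_roll","big_disc"]:
    a=arm.pinpoint(n,s);b=arm.pinpoint(n,t)
    print(n,[(np.round(x["pixel"],1),round(x["score"],2)) for x in a[:3]],[(np.round(x["pixel"],1),round(x["score"],2)) for x in b[:3]])
    if a and b: print("   ",tri(s,a[0]["pixel"],t,b[0]["pixel"]))
print(arm.state())
E
```

```text
pics
{'K': array([[511.4225,   0.    , 321.062 ],
       [  0.    , 511.4225, 199.5983],
       [  0.    ,   0.    ,   1.    ]]), 'eye': array([0.0234, 0.8113, 0.9464]), 'rotation': array([ 0.7552,  0.0007, -2.513 ]), 'shot': 1}
{'K': array([[475.5566,   0.    , 317.7911],
       [  0.    , 475.5566, 205.5709],
       [  0.    ,   0.    ,   1.    ]]), 'eye': array([0.355 , 0.1323, 0.8866]), 'rotation': array([ 0.1623,  0.0232, -1.5539]), 'shot': 2}
nest [(array([317.4, 243.1]), 0.83)] [(array([284.3, 222.2]), 0.67)]Traceback (most recent call last):
  File "<stdin>", line 9, in <module>
  File "h.py", line 9, in tri
    s=np.linalg.lstsq(np.c_[d1,-d2],e2-e1,rcond=None)[0]
      ~~~~~~~~~~~~~~~^^^^^^^^^^^^^^^^^^^^^^^^^^^^^^^^
    raise LinAlgError('Incompatible dimensions')
numpy.linalg.LinAlgError: Incompatible dimensions
```

```bash
cat > fix.py <<'E'
s=open('h.py').read()
s=s.replace('from cell import arm','from cell import arm\nfrom scipy.spatial.transform import Rotation as Ro\ndef RR(p): return Ro.from_euler("xyz",p["rotation"]).as_matrix()').replace('np.array(pic["rotation"])','RR(pic)')
open('h.py','w').write(s)
E
python3 fix.py
python3 - <<'E'
from h import *
np.set_printoptions(precision=4,suppress=True)
s=arm.capture("scene");t=arm.capture("top")
cv2.imwrite("pics/s0.png",s["image"]);cv2.imwrite("pics/t0.png",t["image"])
for n in ["nest","channel_mouth","home","hinge_axis","lever_pad","flap_edge","disc","jar_blue","tape_roll","big_disc"]:
    a=arm.pinpoint(n,s);b=arm.pinpoint(n,t)
    print(n,[(np.round(x["pixel"],1),round(x["score"],2)) for x in a[:3]],[(np.round(x["pixel"],1),round(x["score"],2)) for x in b[:3]])
    if a and b: print("   ",tri(s,a[0]["pixel"],t,b[0]["pixel"]))
print(arm.state())
E
```

```text
nest [(array([317. , 240.8]), 0.56)] [(array([286.3, 220.4]), 0.86)]
    (array([0.4697, 0.2132, 0.0136]), np.float64(0.0016801723993490347))
channel_mouth [(array([347.6, 225. ]), 0.93)] [(array([328.1, 236.5]), 0.68)]
    (array([0.439 , 0.1346, 0.0173]), np.float64(0.0017141045955575461))
home [(array([313.7, 240.2]), 0.76)] [(array([284.3, 222.7]), 0.7)]
    (array([0.4691, 0.2185, 0.0197]), np.float64(0.011763509059891663))
hinge_axis [(array([310.8, 239.5]), 0.8), (array([312.3, 148.5]), 0.21)] [(array([276.3, 217.2]), 0.92)]
    (array([0.4736, 0.2303, 0.0323]), np.float64(0.0033528632933488007))
lever_pad [(array([295.9, 245. ]), 0.67)] [(array([251.2, 202. ]), 0.65), (array([307.1, 230.3]), 0.5)]
    (array([0.4924, 0.272 , 0.0442]), np.float64(0.01097766744894139))
flap_edge [(array([317.4, 237.6]), 0.84)] [(array([284.1, 222.9]), 0.66)]
    (array([0.4642, 0.2162, 0.0317]), np.float64(0.005023318244029737))
disc [(array([332.5, 229.8]), 0.73), (array([386.5, 257. ]), 0.52)] [(array([310.2, 231.2]), 0.68), (array([321.3, 300.5]), 0.61)]
    (array([0.4523, 0.1697, 0.0224]),
[... 254 characters left out ...]
  (array([ 0.6721, -0.043 ,  0.0132]), np.float64(0.006449374472328683))
big_disc [(array([327. , 183.8]), 0.69)] [(array([378.7, 169.4]), 0.74)]
    (array([0.5683, 0.0399, 0.0041]), np.float64(0.004032806475279439))
{'t': 1.3, 'joint_positions': array([-1.1489,  0.2639,  1.604 , -0.    ,  1.2737, -0.0368]), 'qd': array([-0.0007,  0.0003, -0.0007, -0.0002,  0.0006,  0.0005]), 'tau': array([ -0.0014, -51.5064, -36.7715,  -0.0002,   0.0009,   0.    ]), 'ee_pos': array([ 0.2989, -0.6052,  0.2313]), 'tool_rot': array([-3.1416,  0.    ,  0.4588]), 'force': array([-0.4233,  0.2424, -0.6973]), 'wrist_torque': array([ 0.0181, -0.0369,  0.0142]), 'gripper_force': 0.0, 'opening': 0.08528926073173274}
```

View pics/s0.png

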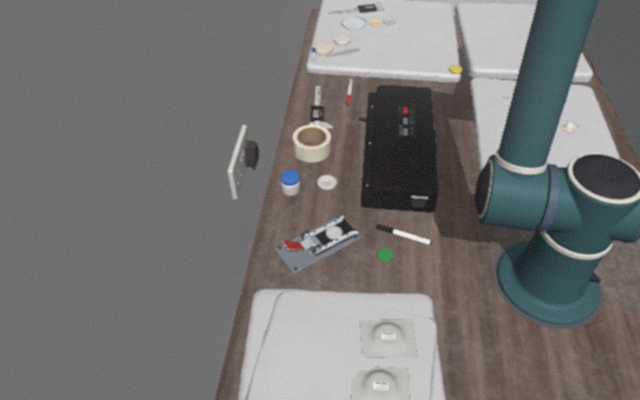

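View pics/t0.png

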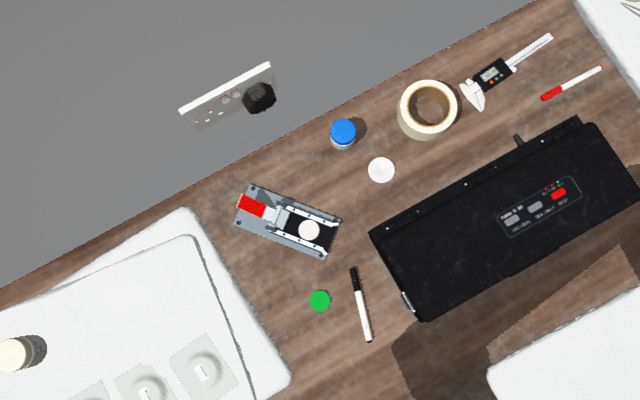

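```bash
cat > fit.py <<'E'
from h import *
from scipy.optimize import least_squares
np.set_printoptions(precision=4,suppress=True)
NP={"nest":(0,0,0),"channel_mouth":(-83,0,10),"home":(2,0,10),"hinge_axis":(19,0,25),"lever_pad":(64,0,41),"flap_edge":(-1,0,11)}
def W(q,p):
    c,s=np.cos(q[2]),np.sin(q[2]);p=np.array(p,float)/1e3
    return np.array([q[0]+c*p[0]-s*p[1],q[1]+s*p[0]+c*p[1],p[2]])
if __name__=="__main__":
    s=arm.capture("scene");t=arm.capture("top")
    obs=[]
    for pic in(s,t):
        for n,p in NP.items():
            a=arm.pinpoint(n,pic)
            if a: obs.append((pic,n,p,np.array(a[0]["pixel"])))
    f=lambda q:np.concatenate([proj(c,W(q,p))-px for c,n,p,px in obs])
    r=least_squares(f,[.47,.21,1.2],loss="soft_l1",x_scale=[.01,.01,.05]);q=r.x
    print(q)
    for o,e in zip(obs,f(q).reshape(-1,2)):print(o[1],e)
    def vis(pic,c,k,nm):
        im=pic["image"][c[1]:c[1]+100,c[0]:c[0]+130];im=cv2.resize(im,None,fx=6,fy=6,interpolation=cv2.INTER_CUBIC)
        P=lambda p:tuple(int(v) for v in ((proj(pic,W(q,p))-c)*6+3))
        for z,L in((6,[(-93,-42),(93,-42),(93,42),(-93,42)]),(17,[(-83,-20.5),(25,-20.5),(25,20.5),(-83,20.5)])):
            cv2.polylines(im,[np.array([P((*l,z)) for l in L])],True,(0,255,0) if z==6 else (255,0,255),1)
        for n,p in NP.items(): cv2.circle(im,P(p),4,(0,200,255),1)
        cv2.imwrite(nm,im)
    vis(t,(225,170),0,"pics/t1.png")
    d=arm.pinpoint("disc",t)[0]["pixel"];m=arm.trace("disc",t)[0];ys,xs=np.nonzero(m["mask"])
    for px,z in((d,.010),((xs.mean(),ys.mean()),.015)):
        P=atz(t,px,z);c,sn=np.cos(q[2]),np.sin(q[2]);v=P[:2]-q[:2];print("disc",px,P,"nest frame",c*v[0]+sn*v[1],-sn*v[0]+c*v[1])
    ms=arm.trace("disc",s)[0]["mask"];y2,x2=np.nonzero(ms);print("tri",tri(t,(xs.mean(),ys.mean()),s,(x2.mean(),y2.mean())))
E
python3 fit.py
```

```text
[0.4695 0.213  1.2019]
nest [-0.5861  3.5859]
channel_mouth [-1.589   2.6481]
home [1.1664 1.5877]
hinge_axis [-0.9159  0.4634]
lever_pad [-0.5396 -2.2625]
flap_edge [1.2479 0.9715]
nest [2.3662 0.249 ]
channel_mouth [-1.5293 -0.4052]
home [ 2.3081 -3.244 ]
hinge_axis [-0.4659  0.646 ]
lever_pad [1.0936 3.6026]
flap_edge [ 0.745  -1.3173]
disc [321.0, 299.8] [0.3255 0.1463 0.01  ] nest frame -0.11414274311555507 0.11026903086872308
disc (np.float64(319.50152905198775), np.float64(300.59327217125383)) [0.3242 0.1489 0.015 ] nest frame -0.11218543195531597 0.11239751004321778
tri (array([0.3238, 0.149 , 0.0066]), np.float64(0.0001948879247436005))
```

View pics/t1.png

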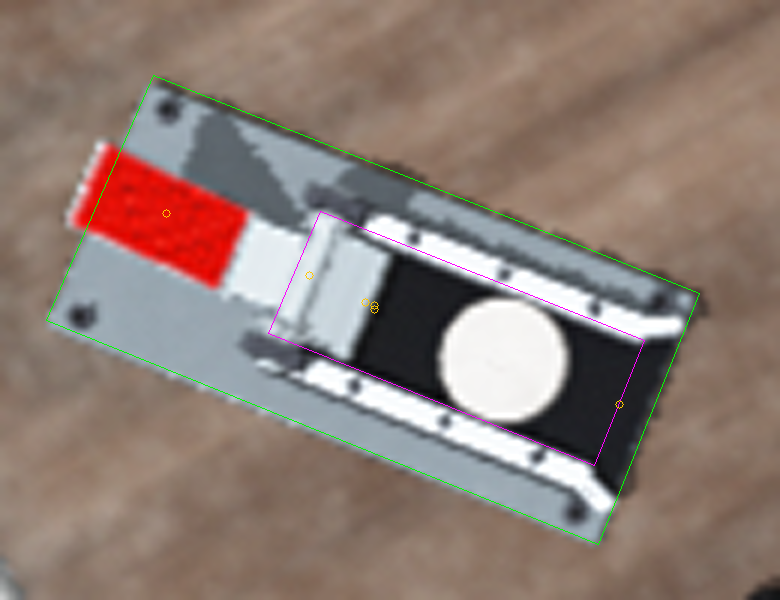

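The top crop (6x, from pixel 225,170) shows the nest fitting the green outline. The loose disc is at zoomed (503,360), which is pixel (308,230). The look-alikes are the green disc (320,300), the big disc (381,170) and the network's second lever hit (307,230). The task's disc is the light one between the rails.

```bash
cat > m.py <<'E'
from fit import *
q=[.4695,.2130,1.2019]
def N(P):
    c,s=np.cos(q[2]),np.sin(q[2]);v=np.array(P[:2])-q[:2];return np.array([c*v[0]+s*v[1],-s*v[0]+c*v[1]])*1e3
def discpx(pic,guess):
    g=cv2.cvtColor(pic["image"],cv2.COLOR_BGR2GRAY).astype(np.uint8)
    x,y=np.round(guess).astype(int)
    best=None
    M=np.zeros_like(g);m=(g>150).astype(np.uint8)
    n,l,st,ce=cv2.connectedComponentsWithStats(m,connectivity=4)
    return (ce[l[y,x]],st[l[y,x]]) if l[y,x] else None
if __name__=="__main__":
    s=arm.capture("scene");t=arm.capture("top")
    a=discpx(t,(308,229));b=discpx(s,(334,232));print(a,b)
    if a: print("top disc",N(atz(t,a[0],.015)))
    if b: print("scene disc",N(atz(s,b[0],.015)))
    if a and b:print(tri(t,a[0],s,b[0]))
    im=cv2.resize(s["image"][200:280,265:375],None,fx=7,fy=7,interpolation=cv2.INTER_CUBIC)
    P=lambda p:tuple(int(v) for v in ((proj(s,W(q,p))-(265,200))*7+3))
    for z,L in((6,[(-93,-42),(93,-42),(93,42),(-93,42)]),(17,[(-83,-20.5),(25,-20.5),(25,20.5),(-83,20.5)])):
        cv2.polylines(im,[np.array([P((*l,z)) for l in L])],True,(0,255,0) if z==6 else (255,0,255),1)
    cv2.imwrite("pics/s1.png",im)
    # approach rows
    st=arm.state();p=st["ee_pos"];yaw=st["tool_rot"][2]
    T=W(q,(-88,0,0));r0,a0=np.hypot(*p[:2]),np.arctan2(p[1],p[0]);r1,a1=np.hypot(*T[:2]),np.arctan2(T[1],T[0])
    cur=p.copy()
    for i in range(1,17):
        f=i/16;r=r0+(r1-r0)*f;an=a0+(a1-a0)*f
        n=np.array([r*np.cos(an),r*np.sin(an),.231]);d=(n-cur)*1e3;cur=n
        tx=[np.cos(yaw),np.sin(yaw)];ty=[np.sin(yaw),-np.cos(yaw)]
        dy=min(10.0,np.degrees(2.7727-yaw));print(round(d[:2]@tx),round(d[:2]@ty),round(-dy,1));yaw+=np.radians(dy)
E
python3 m.py
```

```text
(array([309.5391, 224.2153]), array([285, 206,  54,  34, 562], dtype=int32)) (array([326.758 , 234.9929]), array([301, 216,  57,  37, 562], dtype=int32))
top disc [-43.1362  -8.8898]
scene disc [-27.1428  -2.0101]
(array([ 0.4679,  0.172 , -0.0055]), np.float64(0.006976636644554854))
58 -16 -10.0
58 -11 -10.0
57 -6 -10.0
57 -1 -10.0
55 3 -10.0
54 7 -10.0
52 12 -10.0
50 15 -10.0
47 19 -10.0
45 22 -10.0
42 25 -10.0
39 28 -10.0
35 30 -10.0
32 32 -2.6
33 29 -0.0
35 25 -0.0
```

View pics/s1.png

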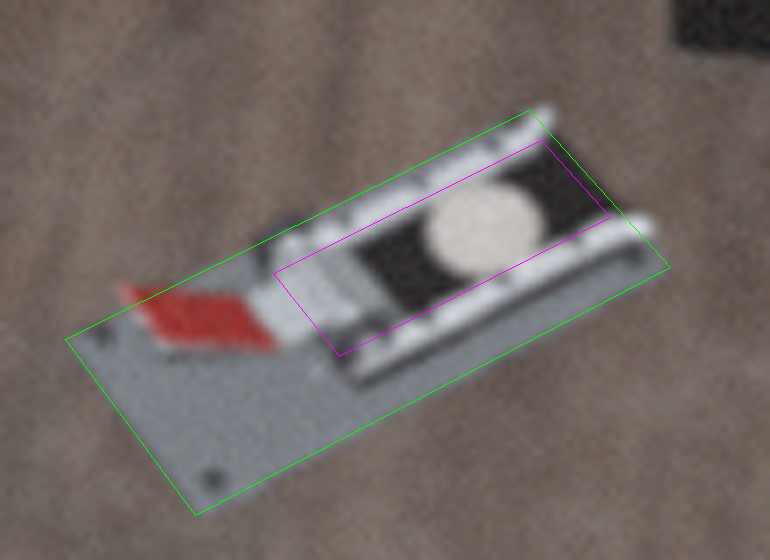

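The scene crop (7x) confirms the nest outline in the second view too. The light disc is at zoomed (485,228), which is pixel (334,232), in the channel with the flap shut. I'll approach now.

>>> {"name": "servo_tool", "arguments": {
  "series": [
    [[58,-16,0],-10,0],
    [[58,-11,0],-10,0],
    [[57,-6,0],-10,0],
    [[57,-1,0],-10,0],
    [[55,3,0],-10,0],
    [[54,7,0],-10,0],
    [[52,12,0],-10,0],
    [[50,15,0],-10,0]
  ],
  "newtons": 20
}}

```text
t: 3.25
ee_pos: [0.5199, -0.2245, 0.2315]
tool_rot: [3.141, 0.0, 1.861]
force: [0.3, 0.3, 0.4]
opening: 0.0001
gripper_force: 0.0
```

>>> {"name": "servo_tool", "arguments": {
  "series": [
    [[47,19,0],-10,0],
    [[45,22,0],-10,0],
    [[42,25,0],-10,0],
    [[39,28,0],-10,0],
    [[35,30,20],-10,0],
    [[32,32,20],-2.6,0],
    [[33,29,20],0,0],
    [[0,0,0],0,0]
  ]
}}

```text
t: 4.25
ee_pos: [0.4584, 0.0974, 0.1693]
tool_rot: [-3.14, -0.004, 2.777]
force: [0.5, 0.1, 0.1]
opening: -0.0
gripper_force: 0.0
```

```bash
cat > st.py <<'E'
from m import *
def go(tx,ty):
    s=arm.state();p=s["ee_pos"];y=s["tool_rot"][2]
    n=N(p);d=(W(q,(tx,ty,0))[:2]-p[:2])*1e3
    print("t",s["t"],"nest",n,"z",p[2]*1e3,"rot",s["tool_rot"],"spin",np.degrees(y-q[2]-np.pi/2),"F",s["force"],"Fnest",np.cos(q[2])*s["force"][0]+np.sin(q[2])*s["force"][1],"op",s["opening"],"q6",s["joint_positions"][5])
    print("move tool x,y",d@[np.cos(y),np.sin(y)],d@[np.sin(y),-np.cos(y)])
if __name__=="__main__":
    import sys;go(*map(float,sys.argv[1:3]))
E
python3 st.py -88 0
python3 - <<'E'
from m import *
s=arm.capture("scene");t=arm.capture("top")
print(N(atz(t,(308.4,229.6),.015)),N(atz(s,(333.9,232.1),.015)),tri(t,(308.4,229.6),s,(333.9,232.1)))
E
```

```text
t 4.25 nest [-111.831   -31.2987] z 169.31129687136288 rot [-3.14   -0.0039  2.777 ] spin 0.2464317398034379 F [0.5071 0.1414 0.1152] Fnest 0.31478862722903145 op -1.9008179226625435e-05 q6 -1.050610195689126
move tool x,y 31.195877264621984 23.965380301579945
[-44.9733   1.1434] [-46.1279  -0.218 ] (array([0.452 , 0.1714, 0.0172]), np.float64(9.509456787902452e-05))
```

>>> {"name": "servo_tool", "arguments": {
  "series": [
    [[31,24,0],0.2,0],
    [[0,0,50],0,0],
    [[0,0,50],0,0],
    [[0,0,39],0,0],
    [[0,0,0],0,0],
    [[0,0,0],0,0],
    [[0,0,0],0,0],
    [[0,0,0],0,0]
  ]
}}

```text
t: 5.35
ee_pos: [0.4426, 0.1294, 0.034]
tool_rot: [3.14, 0.003, 2.769]
force: [0.6, -1.4, -0.4]
opening: -0.0001
gripper_force: 0.0
```

```bash
python3 st.py -88 0
python3 - <<'E'
from m import *
s=arm.capture("scene");t=arm.capture("top")
A=cv2.resize(s["image"][200:280,275:375],None,fx=4,fy=4,interpolation=cv2.INTER_CUBIC)
B=cv2.resize(t["image"][170:250,235:335],None,fx=4,fy=4,interpolation=cv2.INTER_CUBIC)
cv2.imwrite("pics/c1.png",np.hstack([A,B]))
E
```

```text
t 5.35 nest [-87.6236  -5.0635] z 34.03478491808659 rot [3.1396 0.0029 2.7694] spin -0.1865002326539655 F [ 0.6123 -1.4225 -0.4333] Fnest -1.1059940446272973 op -6.416461965681995e-05 q6 -0.9681396493923892
move tool x,y 5.062238685026909 -0.39285546134207583
```

View pics/c1.png

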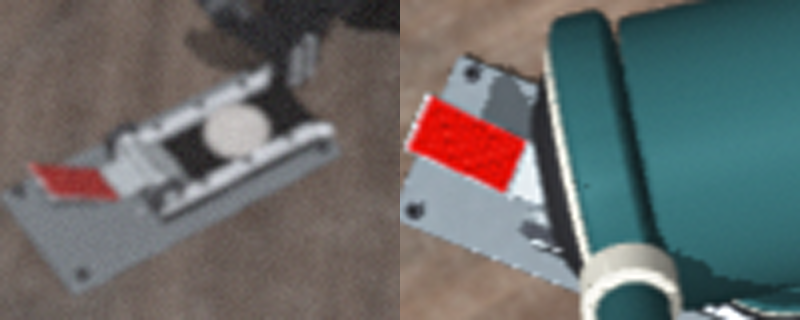

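The scene half shows the shut fingertips just behind the channel mouth (zoomed 300,60) and the disc untouched at (237,130). The top view is blocked by the arm.

>>> {"name": "servo_tool", "arguments": {
  "series": [
    [[5,0,0],0,0],
    [[0,0,0],0,0],
    [[0,0,12],0,0],
    [[0,0,10],0,0],
    [[0,0,0],0,0],
    [[0,0,0],0,0],
    [[0,0,0],0,0],
    [[0,0,0],0,0]
  ]
}}

```text
t: 6.45
ee_pos: [0.4363, 0.131, 0.01]
tool_rot: [-3.141, -0.001, 2.77]
force: [-1.2, -0.4, 6.0]
opening: 0.0
gripper_force: 3.0
```

```bash
python3 st.py -57 0
```

```text
t 6.45 nest [-88.4843   1.4294] z 10.035409399166296 rot [-3.1412 -0.0007  2.7695] spin -0.180527676139717 F [-1.186  -0.3764  6.037 ] Fnest -0.7786744930710965 op 1.023657881810915e-05 q6 -0.9618773265598332
move tool x,y -1.3301574772969569 31.488633096382166
```

>>> {"name": "servo_tool", "arguments": {
  "series": [
    [[-1,0,-2],0,0],
    [[0,8,0],0,0],
    [[0,8,0],0,0],
    [[0,6,0],0,0],
    [[0,3,0],0,0],
    [[0,2,0],0,0],
    [[0,0,0],0,0],
    [[0,0,0],0,0]
  ]
}}

```text
t: 7.45
ee_pos: [0.447, 0.1557, 0.0123]
tool_rot: [-3.142, -0.0, 2.77]
force: [-0.4, 0.6, -0.9]
opening: -0.0001
gripper_force: 0.0
```

```bash
python3 st.py -57 0
```

```text
t 7.45 nest [-61.5621   0.304 ] z 12.288541760223572 rot [-3.1416 -0.      2.7695] spin -0.18079492947024833 F [-0.4053  0.5906 -0.8753] Fnest 0.40474152484128223 op -0.0001336927587935096 q6 -0.9162238969215678
move tool x,y -0.28956746831461305 4.562986769271473
```

>>> {"name": "servo_tool", "arguments": {
  "series": [
    [[0,1,0.5],0,0],
    [[0,1,0],0,0],
    [[0,1,0],0,0],
    [[0,1,0],0,0],
    [[0,0,0],0,0],
    [[0,0,0],0,0],
    [[0,0,0],0,0],
    [[0,0,0],0,0]
  ]
}}

```text
t: 8.45
ee_pos: [0.4485, 0.1595, 0.0118]
tool_rot: [3.142, 0.0, 2.77]
force: [-0.1, 0.1, -0.2]
opening: 0.0003
gripper_force: 0.0
```

```bash
python3 st.py -57 0;  python3 - <<'E'
from m import *
s=arm.capture("scene")
A=cv2.resize(s["image"][195:275,275:375],None,fx=6,fy=6,interpolation=cv2.INTER_CUBIC)
cv2.imwrite("pics/c2.png",A)
E
```

```text
t 8.45 nest [-57.4702   0.266 ] z 11.790707498255788 rot [3.1416 0.     2.7696] spin -0.17857286786121737 F [-0.0964  0.0822 -0.1531] Fnest 0.0419291022858638 op 0.0003180148719580214 q6 -0.9094861126451987
move tool x,y -0.26448821206979206 0.47099347637958033
```

View pics/c2.png

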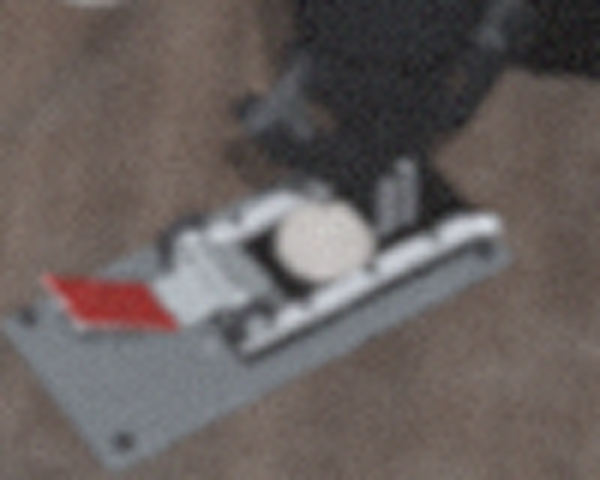

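The disc is at zoomed (325,242), pushed against the fingers, with a small dark gap left to the flap edge near (262,270). I'll keep pushing gently.

>>> {"name": "servo_tool", "arguments": {
  "series": [
    [[0,1,0],0,0],
    [[0,1,0],0,0],
    [[0,1,0],0,0],
    [[0,0,0],0,0],
    [[0,0,0],0,0],
    [[0,0,0],0,0],
    [[0,0,0],0,0],
    [[0,0,0],0,0]
  ]
}}

```text
t: 9.5
ee_pos: [0.4496, 0.1623, 0.0118]
tool_rot: [3.142, -0.0, 2.77]
force: [-0.1, -1.5, -0.6]
opening: 0.0
gripper_force: 0.0
```

```bash
python3 st.py -57 0;  python3 - <<'E'
from m import *
s=arm.capture("scene")
print(N(atz(s,(328.7,234.8),.015)))
m=arm.trace("disc",s)
for k in m:
    ys,xs=np.nonzero(k["mask"]);print(k["box"],k["score"],N(atz(s,(xs.mean(),ys.mean()),.015)))
E
```

```text
t 9.5 nest [-54.4686   0.2521] z 11.792233752334385 rot [ 3.1416 -0.      2.7696] spin -0.18016796308167762 F [-0.113  -1.4918 -0.6168] Fnest -1.4322352596582373 op 2.3979015406952714e-05 q6 -0.9045338733585448
move tool x,y -0.260017341161923 -2.530640857050113
[-31.2942  -0.0219]
[379.4, 249.3, 15.8, 14.1] 0.75 [-107.5982  119.1004]
[321.5, 229.6, 14.9, 10.6] 0.57 [-28.6804   0.0979]
```

>>> {"name": "servo_tool", "arguments": {
  "series": [
    [[0,1,0],0,0],
    [[0,1,0],0,0],
    [[0,1,0],0,0],
    [[0,1,0],0,0],
    [[0,0,0],0,0],
    [[0,0,0],0,0],
    [[0,0,0],0,0],
    [[0,0,0],0,0]
  ]
}}

```text
t: 10.6
ee_pos: [0.4511, 0.166, 0.0118]
tool_rot: [3.142, 0.0, 2.77]
force: [-0.4, -0.2, 0.3]
opening: 0.0002
gripper_force: 0.0
```

>>> {"name": "servo_tool", "arguments": {
  "series": [
    [[0,1,0],0,0],
    [[0,0,0],0,0],
    [[0,0.5,0],0,0],
    [[0,0,0],0,0],
    [[0,0.5,0],0,0],
    [[0,0,0],0,0],
    [[0,0,0],0,0],
    [[0,0,0],0,0]
  ]
}}

```text
t: 11.6
ee_pos: [0.4518, 0.1679, 0.0118]
tool_rot: [3.142, 0.0, 2.77]
force: [0.5, 0.1, 0.0]
opening: -0.0001
gripper_force: 0.0
```

```bash
python3 st.py -57 0
```

```text
t 11.6 nest [-48.4282   0.2158] z 11.808743548455244 rot [3.1416 0.     2.7696] spin -0.17543966421773444 F [0.4686 0.1384 0.0327] Fnest 0.29805770217780814 op -6.165710814201635e-05 q6 -0.8947189340571894
move tool x,y -0.24200102087096415 -8.571052508963007
```

>>> {"name": "servo_tool", "arguments": {
  "series": [
    [[0,0.7,0],0,0],
    [[0,0,0],0,0],
    [[0,0.7,0],0,0],
    [[0,0,0],0,0],
    [[0,0.6,0],0,0],
    [[0,0,0],0,0],
    [[0,0,0],0,0],
    [[0,0,0],0,0]
  ]
}}

```text
t: 12.6
ee_pos: [0.452, 0.1689, 0.0117]
tool_rot: [-3.14, -0.001, 2.77]
force: [-1.9, -5.7, 3.2]
opening: -0.0002
gripper_force: 3.0
```

```bash
python3 st.py -57 0;  python3 - <<'E'
from m import *
s=arm.capture("scene")
A=cv2.resize(s["image"][195:275,275:375],None,fx=6,fy=6,interpolation=cv2.INTER_CUBIC)
cv2.imwrite("pics/c3.png",A)
E
```

```text
t 12.6 nest [-47.4114   0.4693] z 11.668137501166767 rot [-3.1398 -0.0006  2.77  ] spin -0.15385592823514344 F [-1.903  -5.6765  3.2181] Fnest -5.980827961592943 op -0.00024102415650538144 q6 -0.8914433006397495
move tool x,y -0.49504097642220823 -9.587277497593272
```

View pics/c3.png

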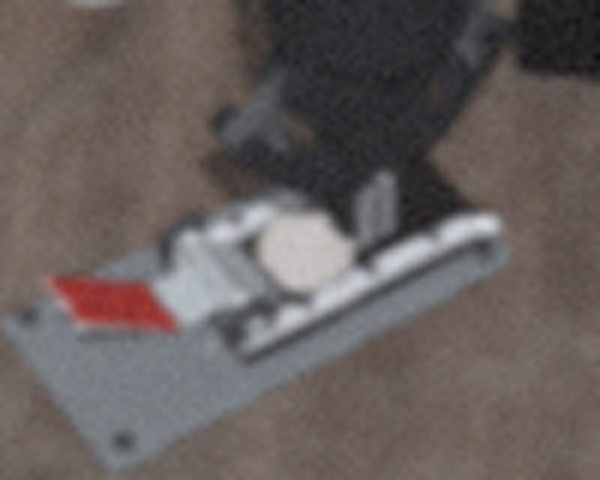

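The disc is now against the flap at zoomed (306,250), and the wrist reads 6 N along the channel. I'll back off, rise, open the hand and move over the lever.

>>> {"name": "servo_tool", "arguments": {
  "series": [
    [[0,-4,0],0,0],
    [[0,0,-20],0,0],
    [[0,0,-35],0,0],
    [[0,0,0],0,1],
    [[0,25,0],0,1],
    [[0,25,0],0,1],
    [[0,0,0],0,1],
    [[0,0,0],0,1]
  ]
}}

```text
t: 13.65
ee_pos: [0.4686, 0.2126, 0.066]
tool_rot: [-3.14, -0.001, 2.771]
force: [0.2, 0.3, -0.2]
opening: 0.0855
gripper_force: 0.0
```

```bash
python3 st.py -1 0
```

```text
t 13.65 nest [-0.6951  0.6851] z 66.0227069504143 rot [-3.1403 -0.0012  2.7705] spin -0.12499628041707851 F [ 0.1987  0.2861 -0.238 ] Fnest 0.33846646140517167 op 0.08553795726815455 q6 -0.8220129412102442
move tool x,y -0.6857898162194084 -0.303366392775152
```

>>> {"name": "servo_tool", "arguments": {
  "series": [
    [[-0.5,-0.5,20],0,1],
    [[0,0,15],0,1],
    [[0,0,8],0,1],
    [[0,0,6],0,1],
    [[0,0,6],0,1],
    [[0,0,3],0,1],
    [[0,0,0],0,1],
    [[0,0,0],0,1]
  ]
}}

```text
t: 14.65
ee_pos: [0.4697, 0.212, 0.0091]
tool_rot: [3.141, 0.0, 2.77]
force: [-1.2, -0.6, 1.6]
opening: 0.0851
gripper_force: 1.0
```

```bash
python3 st.py -1 0;  python3 - <<'E'
from m import *
s=arm.capture("scene")
A=cv2.resize(s["image"][195:275,275:375],None,fx=6,fy=6,interpolation=cv2.INTER_CUBIC)
cv2.imwrite("pics/c4.png",A)
E
```

```text
t 14.65 nest [-0.8767 -0.5167] z 9.075847357485715 rot [3.1415 0.0002 2.7697] spin -0.1707459210724494 F [-1.2472 -0.5925  1.5676] Fnest -1.0023623265424249 op 0.08514826467385567 q6 -0.8232037035476433
move tool x,y 0.5163657060172192 -0.1248466752636009
```

View pics/c4.png

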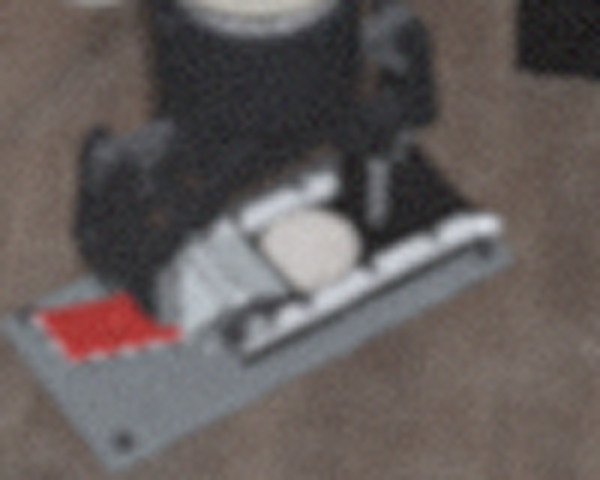

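The lever is partly down under one finger (zoomed 150,290) and the flap is lifting. The other finger is behind the disc, which sits at (312,248). I'll go on down.

>>> {"name": "servo_tool", "arguments": {
  "series": [
    [[0,0,3],0,1],
    [[0,0,2],0,1],
    [[0,0,2],0,1],
    [[0,0,1],0,1],
    [[0,0,1],0,1],
    [[0,0,0],0,1],
    [[0,0,0],0,1],
    [[0,0,0],0,1]
  ]
}}

```text
t: 15.7
ee_pos: [0.4696, 0.212, -0.0001]
tool_rot: [3.141, 0.0, 2.77]
force: [-1.0, -2.6, 4.6]
opening: 0.0854
gripper_force: 2.0
```

```bash
python3 st.py 24 0
```

```text
t 15.7 nest [-0.8582 -0.4746] z -0.13488077407317403 rot [3.1414 0.0002 2.7696] spin -0.1769813587611971 F [-0.957  -2.5904  4.5722] Fnest -2.7612176955666117 op 0.08537396639503735 q6 -0.8231405438909738
move tool x,y 0.5513432461512504 24.856620787443067
```

>>> {"name": "servo_tool", "arguments": {
  "series": [
    [[0,0,0.5],0,1],
    [[0,0,0],0,1],
    [[0,0,0.5],0,1],
    [[0,0,0],0,1],
    [[0,0,0],0,1],
    [[0,0,0],0,1],
    [[0,0,0],0,1],
    [[0,0,0],0,1]
  ]
}}

```text
t: 16.7
ee_pos: [0.4696, 0.212, -0.0012]
tool_rot: [3.141, 0.0, 2.77]
force: [-1.5, -2.8, 3.6]
opening: 0.0851
gripper_force: 2.0
```

```bash
python3 st.py 24 0;  python3 - <<'E'
from m import *
s=arm.capture("scene")
A=cv2.resize(s["image"][195:275,275:375],None,fx=6,fy=6,interpolation=cv2.INTER_CUBIC)
cv2.imwrite("pics/c5.png",A)
E
```

```text
t 16.7 nest [-0.8725 -0.4809] z -1.1695245878602691 rot [3.1414 0.0001 2.7696] spin -0.17932590385827762 F [-1.5154 -2.7857  3.6386] Fnest -3.144746894690087 op 0.08509680324523965 q6 -0.8230811125011727
move tool x,y 0.5587427527844138 24.87085962462931
```

View pics/c5.png

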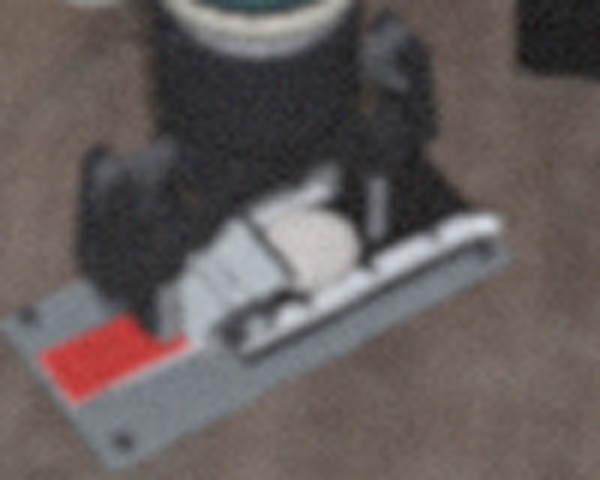

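The lever is almost level (zoomed 110,360), the flap is open above the disc's front edge, and the rear finger at (375,205) is behind the disc. I'll push now.

>>> {"name": "servo_tool", "arguments": {
  "series": [
    [[0,2,0],0,1],
    [[0,3,0],0,1],
    [[0,3,0],0,1],
    [[0,3,0],0,1],
    [[0,3,0],0,1],
    [[0,3,0],0,1],
    [[0,2,0],0,1],
    [[0,0,0],0,1]
  ]
}}

```text
t: 17.75
ee_pos: [0.4766, 0.2301, -0.0012]
tool_rot: [3.141, 0.0, 2.77]
force: [-0.7, 0.5, 1.7]
opening: 0.0851
gripper_force: 0.8
```

```bash
python3 st.py 24 0
```

```text
t 17.75 nest [18.5259 -0.4524] z -1.2072800882473484 rot [3.141  0.0001 2.7696] spin -0.17695878621938593 F [-0.6825  0.547   1.7445] Fnest 0.2641384472176088 op 0.08510060394696348 q6 -0.7967303269320825
move tool x,y 0.46930034066958076 5.472670758916468
```

>>> {"name": "servo_tool", "arguments": {
  "series": [
    [[0,2,0],0,1],
    [[0,2,0],0,1],
    [[0,1,0],0,1],
    [[0,1,0],0,1],
    [[0,0,0],0,1],
    [[0,0,0],0,1],
    [[0,0,0],0,1],
    [[0,0,0],0,1]
  ]
}}

```text
t: 18.75
ee_pos: [0.4787, 0.2354, -0.0012]
tool_rot: [3.141, 0.0, 2.77]
force: [0.2, -0.1, 0.8]
opening: 0.0856
gripper_force: 0.7
```

>>> {"name": "servo_tool", "arguments": {
  "series": [
    [[0,0.6,0],0,1],
    [[0,0,0],0,1],
    [[0,0.6,0],0,1],
    [[0,0,0],0,1],
    [[0,0,0],0,1],
    [[0,0,0],0,1],
    [[0,0,0],0,1],
    [[0,0,0],0,1]
  ]
}}

```text
t: 19.75
ee_pos: [0.479, 0.2363, -0.0012]
tool_rot: [-3.142, -0.0, 2.77]
force: [-0.5, -2.1, 1.9]
opening: 0.0856
gripper_force: 1.1
```

```bash
python3 st.py 24 0
```

```text
t 19.75 nest [25.1942 -0.4479] z -1.247933589692475 rot [-3.1415 -0.0001  2.7697] spin -0.17265436451079 F [-0.545  -2.0912  1.9363] Fnest -2.146998821311487 op 0.08557052270913401 q6 -0.7871332395129759
move tool x,y 0.44432845782944624 -1.1955365157832678
```

>>> {"name": "servo_tool", "arguments": {
  "series": [
    [[0,0.5,0],0,1],
    [[0,0,0],0,1],
    [[0,0.5,0],0,1],
    [[0,0,0],0,1],
    [[0,0,0],0,1],
    [[0,0,0],0,1],
    [[0,0,0],0,1],
    [[0,0,0],0,1]
  ]
}}

```text
t: 20.75
ee_pos: [0.479, 0.2368, -0.0014]
tool_rot: [-3.141, -0.001, 2.77]
force: [-1.8, -5.4, 3.2]
opening: 0.0854
gripper_force: 2.8
```

```bash
python3 st.py 24 0;  python3 - <<'E'
from m import *
s=arm.capture("scene")
A=cv2.resize(s["image"][195:275,275:375],None,fx=6,fy=6,interpolation=cv2.INTER_CUBIC)
cv2.imwrite("pics/c6.png",A)
E
```

```text
t 20.75 nest [25.6781 -0.2863] z -1.3556015341312753 rot [-3.1406 -0.0005  2.7697] spin -0.1692457039871222 F [-1.7811 -5.3797  3.2238] Fnest -5.6600599910242595 op 0.08543581623316011 q6 -0.785784275458804
move tool x,y 0.28131325418672815 -1.6789441466924535
```

View pics/c6.png

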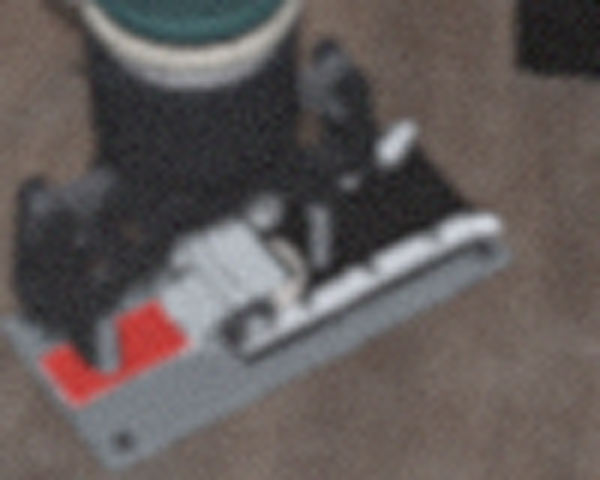

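Now the disc's rear rim shows at zoomed (290,265) just behind the flap, and the lever is held down at (105,350). The pushing force rose to 6 N exactly 25 mm past the flap contact, so the disc is on the pins. I'll ease back, then raise.

>>> {"name": "servo_tool", "arguments": {
  "series": [
    [[0,-2,0],0,1],
    [[0,-1,0],0,1],
    [[0,0,0],0,1],
    [[0,0,-6],0,1],
    [[0,0,-6],0,1],
    [[0,0,-8],0,1],
    [[0,0,-10],0,1],
    [[0,0,-15],0,1]
  ]
}}

```text
t: 21.8
ee_pos: [0.4778, 0.2342, 0.0442]
tool_rot: [-3.141, -0.001, 2.77]
force: [-0.1, -0.7, -0.4]
opening: 0.0854
gripper_force: 0.0
```

>>> {"name": "servo_tool", "arguments": {
  "series": [
    [[0,0,-40],0,1],
    [[0,0,-60],0,1],
    [[0,-50,-30],0,1],
    [[0,-60,0],0,1],
    [[0,-60,0],0,1],
    [[0,-60,0],0,1],
    [[0,-50,0],0,1],
    [[0,0,0],0,1]
  ]
}}

```text
t: 22.8
ee_pos: [0.3754, -0.0288, 0.1745]
tool_rot: [-3.141, 0.001, 2.764]
force: [0.0, -0.7, -0.7]
opening: 0.0853
gripper_force: 0.0
```

```bash
python3 st.py 24 0;  python3 - <<'E'
from m import *
s=arm.capture("scene");t=arm.capture("top")
A=cv2.resize(s["image"][195:275,275:375],None,fx=4,fy=4,interpolation=cv2.INTER_CUBIC)
B=cv2.resize(t["image"][170:250,235:335],None,fx=4,fy=4,interpolation=cv2.INTER_CUBIC)
cv2.imwrite("pics/c7.png",np.hstack([A,B]))
for x in(-17,-23): print(x,(proj(t,W(q,(x,0,15)))-(235,170))*4+[402,2],(proj(s,W(q,(x,0,15)))-(275,195))*4+2)
E
```

```text
t 22.8 nest [-259.4031    0.56  ] z 174.47354245085413 rot [-3.1413  0.0012  2.7639] spin -0.5031080204479961 F [ 0.0435 -0.7356 -0.6551] Fnest -0.6704201424026042 op 0.08530355964853115 q6 -1.3349418844486758
move tool x,y 1.9284771588237095 283.39711419700683
-17 [640.5629 215.597 ] [196.4156 171.5162]
-23 [652.5449 220.416 ] [205.0026 167.185 ]
```

View pics/c7.png

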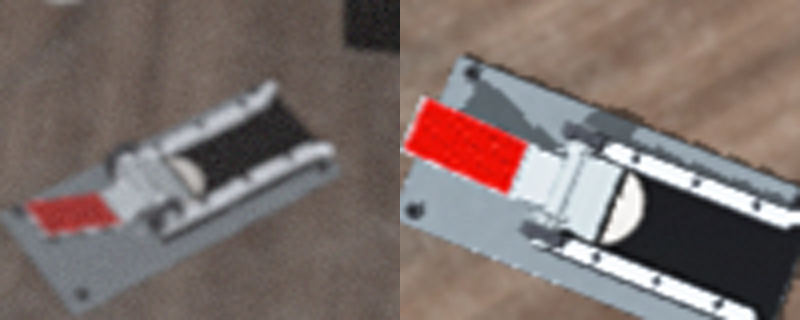

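The disc is held under the closed flap in both halves, with its rear crescent at (625,215). I'll check numerically that it is fully home.

Run:
```python
from m import *
for nm in("top","scene"):
    t=arm.capture(nm);g=cv2.cvtColor(t["image"],cv2.COLOR_BGR2GRAY).astype(np.float32)
    def samp(x,y,z=15):
        u=proj(t,W(q,(x,y,z)));return cv2.getRectSubPix(g,(1,1),(float(u[0]),float(u[1])))[0,0]
    pts=[]
    for y in range(-12,13,3):
        xs=np.arange(-45,-6,.25);v=np.array([samp(x,y) for x in xs]);th=(v[:40].mean()+v.max())/2
        i=np.argmax(v>th);pts.append((xs[i],y))
    P=np.array(pts)
    r=least_squares(lambda c:np.hypot(P[:,0]-c[0],P[:,1]-c[1])-19,[0,0],loss="soft_l1",bounds=([-10,-6],[15,6]))
    print(nm,"centre",r.x,"res",r.fun)
    # check: rail front ends / base rear & front edges along y=-35, z=6
    for y in(-35,35):
        xs=np.arange(-110,-75,.25);v=np.array([samp(x,y,6) for x in xs]);d=np.abs(np.gradient(cv2.GaussianBlur(v[:,None],(1,9),0)[:,0]));print("front edge y",y,xs[d.argmax()],end=" ")
        xs=np.arange(80,110,.25);v=np.array([samp(x,y,6) for x in xs]);d=np.abs(np.gradient(cv2.GaussianBlur(v[:,None],(1,9),0)[:,0]));print("rear",xs[d.argmax()])
```

```text
top centre [1.7612 0.8459] res [-0.1749  0.0096  0.0348 -0.0936  0.2797  0.1328 -0.0254 -0.1355 -0.0971]
front edge y -35 -79.5 rear 86.75
front edge y 35 -86.5 rear 87.0
scene centre [-0.1109 -0.9304] res [ 0.7772  0.1703 -0.1658 -0.4948 -0.3377 -0.1956 -0.0483  0.1629  0.532 ]
front edge y -35 -98.5 rear 84.25
front edge y 35 -87.5 rear 85.25
```

```bash
python3 -c "
from h import *
print(arm.sign_off())"
```

```text
the job is handed in; nothing more can be done
None
```

The disc is loaded against the stop pins with the flap closed on it and the hand clear. The sharper (top) camera puts its centre at x = 1.8 mm against the 2 mm home point. The job was handed in at about 23 s; no verdict came back.

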